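# Flat cell from the readout to the charger

## Task

The cell in the digital readout unit is flat and has to go on the charger. Draw the screwdriver out from between the spray can and the glue bottle and, holding it by its handle, press the readout's recessed release with the blade until the battery tray springs out; then lay the screwdriver down on the bench. Lift the cell out of the tray and lay it in the charger's bay, plus nub towards the tall contact block, without pushing or knocking over the spray can, the glue bottle, the tape measure or the sanding block.

Things in the scene. Friction and masses are not known exactly. Their poses are not given: they have to be found in the camera images.
- readout: Digital readout unit, grey case fixed on the bench: 160 (x) x 210 (y) x 102 mm. Origin: centre of its underside; z up, x from front to back. Front panel at x = -80 mm: display at the upper left, below it the battery tray (black front, y -11 to +81, z 13 to 54 mm), and at upper right, in a black plate, at y = -62, z = 77 mm, the hole of the release.
- release_mouth (a point): Centre of the mouth of the release hole in the front panel; its x axis (as the readout's) points into it. The hole is 16 mm in diameter, steel-collared; the spring button's flat 13.6 mm face lies 24 mm inside the mouth, out of a fingertip's reach.
- release (a joint): Travel of the release button into the panel, m: 0 out, 0.006 fully in (spring: about 2 N to start it, 5 N fully in; springs back). Behind the panel it lifts a pawl: from about 0.005 in the tray is let go.
- tray (a joint): How far the battery tray stands out, m: 0 shut and latched, 0.100 fully out. Once let go, a damped spring (4 N, at the end 2 N) drives it out along the readout's -x in about 1 s; it stays out. The latch cannot be forced.
- tray_front (a point): Centre of the front face of the tray's front plate (92 mm wide, 41 mm high, finger lip near its top); moves with the tray. Axes as the readout's. Tray floor 17 mm above the bench; side walls 6 mm high, 42 mm either side of the cell's axis; contact posts 12 and 14 mm high at the cell's ends.
- cell: Loose rechargeable cell, grey cylinder 26 mm in diameter, 65 mm long plus a 2 mm nub at the plus end, 90 g. Origin: its centre, on the axis; x along the axis to the nub. It lies in the tray along the readout's x, nub to the back, its centre 30 mm above the bench and 54 mm behind the tray's front face.
- cell_plus (a point): Tip of the cell's plus nub, 34.5 mm from its centre along its x.
- charger: Black single-bay charger fixed on the bench: 115 (x) x 75 (y) x 48 mm. Origin: centre of its underside; z up. Tall contact block (48 mm high, brass contact) at its +x end, low spring block (36 mm high) at -x; between them the bay, x -36 to +36 mm, floor 18 mm above the bench, 4 mm ribs at y +-10 mm centre the cell.
- bay (a point): Centre of a well-laid cell: on the charger's centre line, 31 mm above the bench. Axes as the charger's; the plus nub goes towards +x.
- screwdriver: Loose screwdriver, 220 mm, 0.1 kg, lying on its handle. Its y points to the blade; origin by its middle, 7 mm under the bench top (use the points). Handle 101 mm long, 31 mm wide, 33 high; shaft round, 6.4 mm thick, 110 mm long, nearly level 13 to 15 mm above the bench, then a flat blade 2 x 7 mm. Handle starts between spray can and glue bottle, no room for a gripper; the shaft is free.
- driver_tip (a point): End of the blade, on the shaft's axis.
- driver_neck (a point): Point on the shaft's axis where it leaves the handle, 120 mm behind the blade's end: the line from here to driver_tip is the tool's axis.
- driver_handle (a point): Middle of the handle, 45 mm behind driver_neck; about 15 mm above the bench as it lies. Held by the handle means gripped within 65 mm of this point.
- aerosol: Spray can standing loose beside the screwdriver's handle (centre 63 mm from its axis, 26 mm behind driver_neck; the two may be swapped), 66 mm in diameter, 225 mm high. Origin: centre of its underside. Not to be pushed or knocked over.
- glue_bottle: Glue bottle standing loose on the handle's other side (63 mm from its axis), 57 mm in diameter, 177 mm high with a nozzle. Origin: centre of its underside. Not to be pushed or knocked over.
- tape_measure: Loose tape measure, 38 x 104 x 65 mm, right of the readout. Origin: centre of its underside. To be left alone.
- sanding_block: Loose sanding block, 60 x 110 x 30 mm, beyond the charger. Origin: centre of its underside. To be left alone.

How it is judged:
By the outcome, as a careful person would: the job done as asked, in the order asked, and still so for the second after the job is handed in, with the robot touching nothing.
It also fails if it takes over 58 s, if anything falls off the work surface, if the arm or the gripper's body presses on something with over 40 N, if the wrist force passes 120 N, or if a joint passes its speed limit or range.

## Robot

A 7-joint arm with a two-finger parallel gripper is mounted at the origin on a cart in front of the work surface, level with it; the furniture and walls round the work are solid. World frame = base frame: x ahead of the robot, y to its left, z up, the work surface at z = 0. Lengths are in m, angles in rad, forces in N, time in s.
With the tool pointing down it reaches from about 0.425 to 0.95 m from the base axis. Payload 4.7 kg.
Tool frame: the origin (TCP) lies on the centre line of the jaws, within the pads' length; the fingertips stand robot.nose_length ahead of it and the grasp point (between the pads) lies 8 mm behind it (robot.nose_length is the distance from the TCP to the fingertips, in m); z points along the fingers, y is the line along which they close (so a half turn about z gives the same grasp; the last joint's range is limited). The gripper opens to 85 mm and grips with 20 to 120 N. Pads are 22 mm wide; open, the fingers measure 114 mm over their backs; the gripper's body (76 mm by 85 mm) begins 54 mm behind the grasp point. The pads swing forward as they close: fully open they stand 13 mm farther back than shut.
Start: joints at [-1.301, 0.469, -0.049, 1.532, 0.024, 1.141, -0.082], TCP at [0.199, 0.645, 0.213] pointing down, gripper open.
Joint ranges: [-2.59, 2.59], [-0.33, 1.99], [-1.39, 1.29], [0.1, 2.45], [-1.04, 4.18], [0.21, 1.99], [-2.66, 2.66]. Speed limits (rad/s): [2.57, 2.57, 3.14, 3.14, 3.14, 3.14, 3.14].

## Interface

Orientations are given as [roll, pitch, yaw] about the fixed x, y, z axes, in that order (R = Rz(yaw) Ry(pitch) Rx(roll)).
In Python, from plant import robot gives the robot as it stands. Calls block until the motion is done:
- robot.goto(position, orientation): joint-space move of the TCP to a pose.
- robot.move_straight(position, vel=0.15, attitude=None, contact_N=None): straight line of the TCP; attitude=None keeps the orientation; vel is the mean speed in m/s. With contact_N (N) it stops when the force on the tool has changed by that much, and returns True; else False.
- robot.move_joints(angles): joint-space move.
- robot.grip(opening, strength=None): opening from 0.0 (shut) to 1.0 (fully open); strength is the grip in N (None keeps the last); returns when the fingers have stopped.
- robot.sleep(seconds).
- robot.inverse_kinematics(position, orientation): joint angles nearest the present ones, or None.
- robot.sense(): the state.
- robot.grab_frame(name): name is "scene" or "top"; returns a dict with "image" (400x640x3 uint8, red, green, blue), "range_z" (400x640 float32, m along the optical axis (not along the pixel's ray), 0 where there is no reading), "fx", "fy", "cx", "cy" (pixels), "R" (3x3) and "t" (3): a world point X has camera coordinates R X + t. Camera axes: x right, y down, z forward; pixel columns grow to the right and rows downward; lengths in m; the calibration is good to about 2 mm. A picture is of the moment at which its call begins.
A pose or a line that the arm cannot do raises robot.IKError and nothing moves.
- robot.close_job(): hands the job in; it is judged then, once.
The state is a dict: "t": time; "joint_pos": joint angles; "joint_velocities": joint speeds; "effort": joint torques, N m; "tcp_pos": TCP position; "tcp_rot": TCP orientation; "wrist_force": force on the tool from outside, world axes, zero at the start; "torque": the same for the moment, N m; "opening": opening from 0.0 (shut) to 1.0 (fully open); "gripper_force": force on a finger pad.
Only numpy, scipy, OpenCV 4.12 (cv2) and the standard library are available. Lean on these libraries where they do the work, as an engineer would, in place of code of your own. Each camera call takes 0.05 s, during which the arm holds its last target. There are 200 camera calls.

## Working session

There is one attempt and no reset: what is moved stays moved. The work goes in short steps, each a Python script; the robot and the scene stay as the last script left them, time stands still between calls to the robot, and variables do not carry over. Pictures are saved under pics/ and viewed, at most 10 in all, crops included, and the job is handed in when it is done.

```bash
ls; mkdir -p pics
cat > h.py <<'E'
import numpy as np, cv2
from plant import robot
def cloud(f):
    z=f["range_z"]; v,u=np.mgrid[0:z.shape[0],0:z.shape[1]]
    c=np.stack([(u-f["cx"])/f["fx"]*z,(v-f["cy"])/f["fy"]*z,z],-1)
    P=(c-f["t"])@f["R"]; P[z==0]=np.nan; return P
def save(f,n,crop=None,s=1):
    im=f["image"][:,:,::-1]
    if crop: im=im[crop[1]:crop[3],crop[0]:crop[2]]
    cv2.imwrite(n,cv2.resize(im,None,fx=s,fy=s,interpolation=cv2.INTER_CUBIC))
E
python3 - <<'E'
from h import *
import pickle
for n in("scene","top"):
    f=robot.grab_frame(n); save(f,f"pics/{n}0.png",s=1.25); pickle.dump(f,open(n+"0.pkl","wb"))
    print(n,f["fx"],f["cx"],f["cy"],-f["R"].T@f["t"],f["R"][2])
s=robot.sense();print(robot.nose_length,s)
E
```

```text
pics
scene 520.53418323515 318.2340231880674 188.16445921475636 [-0.15621047 -0.69235857  1.0527589 ] [ 0.55046387  0.32183157 -0.77033368]
top 438.0856044876109 322.77264072110137 197.01724984938662 [ 0.4255313  -0.25787106  0.99557144] [ 0.13033399 -0.01853184 -0.99129694]
0.011 {'t': 0.1, 'joint_pos': array([-1.30089884,  0.46936946, -0.0485542 ,  1.53355502,  0.02410035,
        1.14100879, -0.08231762]), 'joint_velocities': array([-4.01674940e-04, -1.99240975e-03, -5.89321429e-05, -2.59819730e-03,
       -5.66038103e-06,  2.12876202e-04, -1.28270931e-03]), 'effort': array([ 7.17089388e-04, -5.11512566e+01, -4.70996532e-02, -2.38391876e+01,
        1.07742503e-02,  4.29021471e-03, -1.15430407e-06]), 'tcp_pos': array([0.19855025, 0.64456249, 0.21176865]), 'tcp_rot': array([-3.13983919e+00,  7.95800819e-05,  2.84277000e+00]), 'wrist_force': array([-0.12501263, -0.62108652,  0.29761719]), 'torque': array([-0.04765494,  0.00631931, -0.03408814]), 'gripper_force': 0.0, 'opening': 0.9994769831623764}
```

View pics/scene0.png

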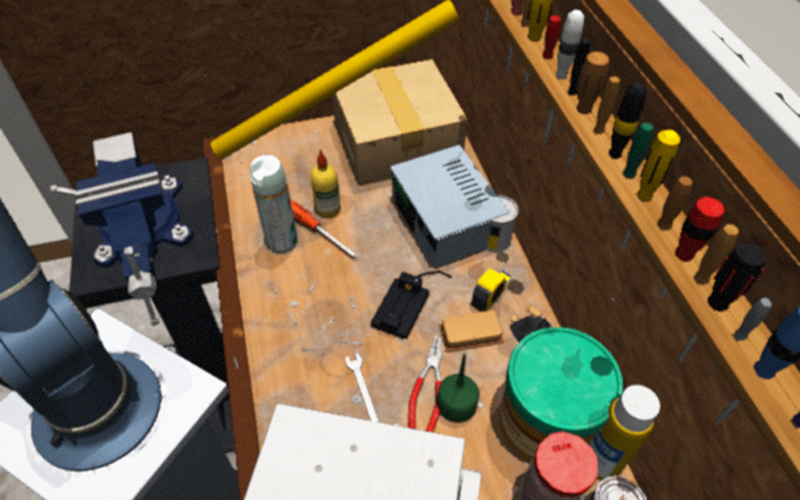

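View pics/top0.png

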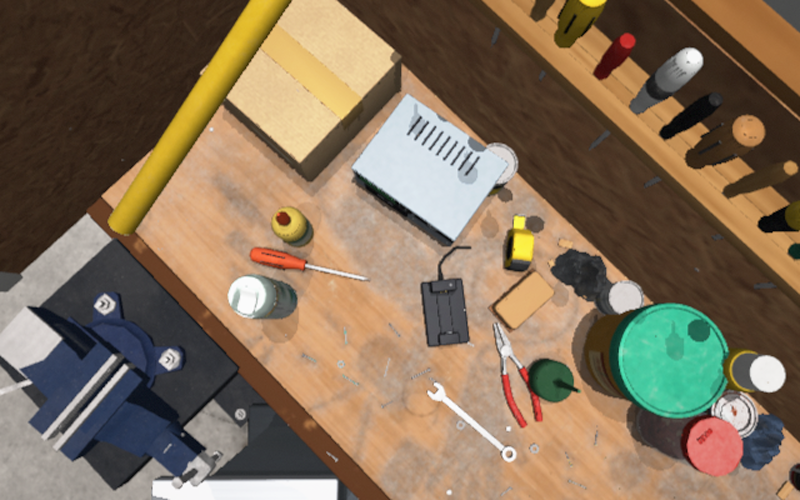

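The top view shows the driver (handle about px 265,257 to tip 367,278), aerosol (262,298), glue (290,225), readout (430,167) with its front facing lower left, charger (443,312), tape (520,242), sanding block (524,300). A yellow bar crosses the scene at upper left. Now measuring.

```bash
cat > m.py <<'E'
from h import *
import pickle
f=pickle.load(open("top0.pkl","rb")); P=cloud(f); im=f["image"]; hsv=cv2.cvtColor(im,cv2.COLOR_RGB2HSV)
g=pickle.load(open("scene0.pkl","rb")); Q=cloud(g)
def at(u,v): return P[int(v/1.25),int(u/1.25)].round(3)
for n,p in dict(bar1=(130,210),bar2=(200,110),bar3=(260,20),box=(310,80),boxc=(308,172),ro=(430,150),ch=(444,340),chtall=(440,284),mid=(444,310),handle=(275,258),shaft=(340,272),aer=(255,292),glue=(285,217),tape=(518,240),sand=(524,300),bench=(350,400),bucket=(670,360)).items(): print(n,at(*p))
for p in((240,140),(300,100),(400,30),(440,8)): print("scbar",Q[int(p[1]/1.25),int(p[0]/1.25)].round(3))
def rect(m,name):
    n,l,st,_=cv2.connectedComponentsWithStats(m.astype(np.uint8)); k=1+np.argmax(st[1:,4]); m=l==k
    p=P[m]; r=cv2.minAreaRect((p[:,:2]*1000).astype(np.float32)); print(name,m.sum(),np.round(r[0],1),np.round(r[1],1),round(r[2],1),"z",np.nanmedian(p[:,2]).round(4)); print(cv2.boxPoints(r).round(0).tolist()); return m
v,u=np.mgrid[0:400,0:640]; u=u*1.25;v=v*1.25
box=lambda a,b,c,d:(u>a)&(u<c)&(v>b)&(v<d)
Z=P[...,2]
rect((Z>.09)&(Z<.112)&box(345,85,515,250),"readout")
rect((Z>.008)&(Z<.06)&box(412,272,472,352),"charger")
rect((Z>.042)&(Z<.056)&box(412,262,472,352),"ch tall")
rect((Z>.030)&(Z<.041)&box(412,272,472,352)&(v>320),"ch low")
rect((Z>.02)&(Z<.04)&box(485,262,560,335),"sand")
rect((Z>.05)&(Z<.075)&box(495,205,545,280),"tape")
rect((Z>.2)&box(215,260,305,325),"aero")
rect((Z>.08)&box(265,200,320,245),"glue")
h=(hsv[...,0]<12)&(hsv[...,1]>170)&(hsv[...,2]>120)&box(240,240,312,280); 
rect(h,"handle")
E
python3 m.py
python3 - <<'E'
from h import *
import pickle
f=pickle.load(open("top0.pkl","rb")); save(f,"pics/c1.png",(180,130,400,290),3.6)
f=pickle.load(open("scene0.pkl","rb")); save(f,"pics/c2.png",(190,100,420,290),3.1)
E
```

```text
bar1 [0.61  0.194 0.064]
bar2 [0.752 0.048 0.16 ]
bar3 [ 0.86  -0.062  0.238]
box [ 0.816 -0.12   0.132]
boxc [ 0.679 -0.109  0.066]
ro [ 0.706 -0.319  0.103]
ch [ 0.388 -0.345  0.038]
chtall [ 0.485 -0.339  0.047]
mid [ 0.44  -0.347  0.021]
handle [ 0.532 -0.049  0.031]
shaft [ 0.511 -0.161 -0.003]
aer [ 0.463 -0.064  0.223]
glue [ 0.582 -0.09   0.159]
tape [ 0.559 -0.472  0.062]
sand [ 0.457 -0.488  0.028]
bench [ 0.282 -0.181 -0.003]
bucket [ 0.363 -0.671  0.171]
scbar [0.618 0.173 0.057]
scbar [0.722 0.07  0.139]
scbar [ 0.905 -0.078  0.26 ]
scbar [ 0.958 -0.145  0.306]
readout 8011 [ 683.5 -331.6] [231.2 186.1] 54.5 z 0.1016
[[541.0, -372.0], [692.0, -480.0], [826.0, -292.0], [675.0, -183.0]]
charger 1769 [ 443.2 -348.1] [129.4  75.1] 6.1 z 0.0184
[[375.0, -318.0], [383.0, -392.0], [511.0, -379.0], [503.0, -304.0]]
ch tall 191 [ 481.9 -343.9] [20.6 43.8] 6.2 z 0.0476
[[469.0, -323.0], [474.0, -367.0], [495.0, -365.0], [490.0, -321.0]]
ch low 160 [ 390.2 -354.2] [21.4 35.3] 1.1 z 0.0356
[[379.0, -337.0], [380.0, -372.0], [401.0, -372.0], [401.0, -336.0]]
sand 1181 [ 457.1 -488.6] [ 56.2 103.7] 40.9 z 0.0297
[[402.0, -468.0], [470.0, -546.0], [512.0, -509.0], [444.0, -431.0]]
tape 459 [ 544.6 -480. ] [37.8 59.9] 80.8 z 0.0621
[[512.0, -494.0], [571.0, -504.0], [577.0, -466.0], [518.0, -457.0]]
aero 950 [458.3 -54.2] [57.4 59.2] 89.9 z 0.2187
[[429.0, -83.0], [488.0, -83.0], [488.0, -26.0], [429.0, -25.0]]
glue 627 [580.6 -83.7] [54.4 54.4] 0.8 z 0.1182
[[553.0, -57.0], [554.0, -111.0], [608.0, -110.0], [607.0, -56.0]]
handle 455 [531.1 -51.1] [98.3 28.1] 77.5 z 0.0257
[[507.0, -96.0], [534.0, -102.0], [555.0, -6.0], [528.0, -0.0]]
```

View pics/c1.png

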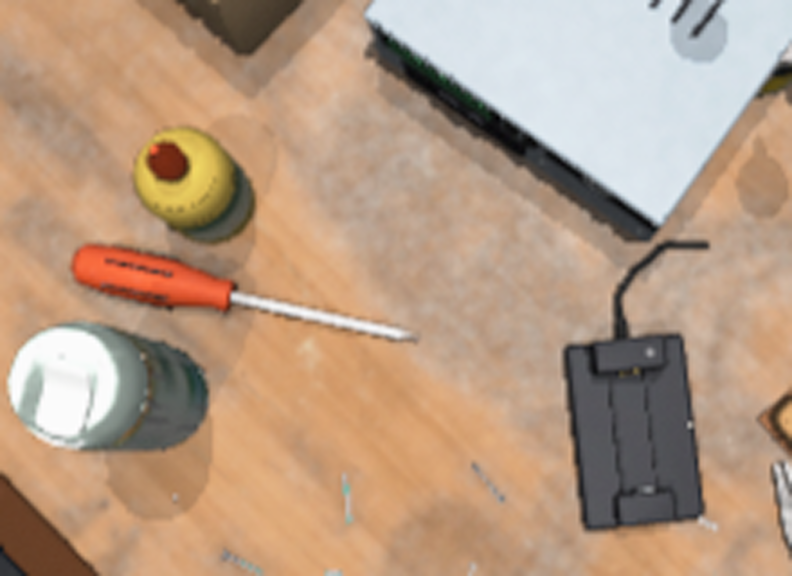

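View pics/c2.png

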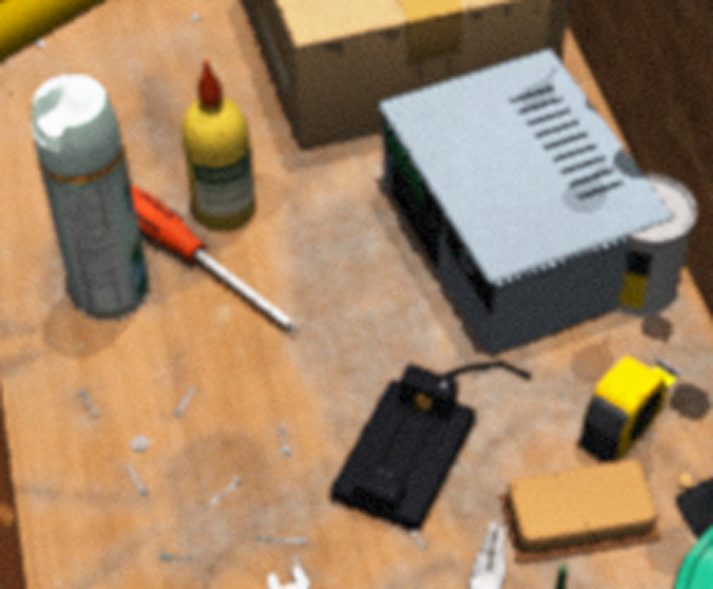

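Crops: in the top crop the neck is at full-frame px (244.2,212.5) and the blade end at (294.7,223.9). The charger's tall block (with brass contact) is at its upper end. The readout's front faces the robot, with its right end near the charger. Next I refine the poses by edge fits.

```bash
cat >> h.py <<'E'
def ray(f,u,v,z):
    d=f["R"].T@np.array([(u-f["cx"])/f["fx"],(v-f["cy"])/f["fy"],1]); c=-f["R"].T@f["t"]
    return c+d*(z-c[2])/d[2]
def big(m,k=0):
    m=m.astype(np.uint8)
    if k: m=cv2.morphologyEx(m,cv2.MORPH_OPEN,np.ones((k,k),np.uint8))
    n,l,st,_=cv2.connectedComponentsWithStats(m); return (l==1+np.argmax(st[1:,4])).astype(np.uint8)
def quad(m,f,z):
    """fit lines to the 4 sides of a mask's contour cast on plane z; returns corners in order"""
    c=max(cv2.findContours(m,cv2.RETR_EXTERNAL,cv2.CHAIN_APPROX_NONE)[0],key=len)[:,0].astype(float)
    p=np.array([ray(f,a,b,z)[:2] for a,b in c])
    b=cv2.boxPoints(cv2.minAreaRect((p*1000).astype(np.float32)))/1000
    L=[]
    for i in range(4):
        a,e=b[i],b[(i+1)%4]; d=(e-a); n=np.linalg.norm(d); d/=n; q=p-a; s=q@d; h=np.abs(q@[-d[1],d[0]])
        k=(s>.12*n)&(s<.88*n)&(h<.015)
        for _ in range(3):
            vx=cv2.fitLine(p[k].astype(np.float32),cv2.DIST_HUBER,0,.0005,.0005).ravel()
            k&=np.abs((p-vx[2:])@[-vx[1],vx[0]])<.004
        L.append(vx)
    C=[]
    for i in range(4):
        A,B=L[i-1],L[i]; t=np.linalg.solve(np.c_[A[:2],-B[:2]],B[2:]-A[2:]); C.append(A[2:]+t[0]*A[:2])
    return np.array(C)
E
cat > m2.py <<'E'
from h import *
import pickle
f=pickle.load(open("top0.pkl","rb")); P=cloud(f); im=f["image"]; hsv=cv2.cvtColor(im,cv2.COLOR_RGB2HSV)
g=pickle.load(open("scene0.pkl","rb"))
v,u=np.mgrid[0:400,0:640]
b=lambda a,b,c,d:(u>a)&(u<c)&(v>b)&(v<d)
V=hsv[...,2]
def rep(n,C):
    print(n,(C.mean(0)*1000).round(1),"sides",[round(float(np.linalg.norm(C[i]-C[(i+1)%4])*1000),1) for i in range(4)],"ang",[round(float(np.degrees(np.arctan2(*(C[(i+1)%4]-C[i])[::-1]))),1) for i in range(4)]);print((C*1000).round(1).tolist())
m=big((V>140)&(P[...,2]>.085)&(P[...,2]<.118)&b(276,68,412,200),3)
rep("readout",quad(m,f,.102))
m=big((V<95)&b(325,215,385,285),5)
rep("charger",quad(m,f,.018))
print("tip",ray(f,294.7,223.9,.014),"neck",ray(f,244.2,212.5,.014))
# scene-camera check: same mask for readout lid, and tip/neck
Q=cloud(g); V2=cv2.cvtColor(g["image"],cv2.COLOR_RGB2HSV)[...,2]
m=big((V2>130)&(Q[...,2]>.085)&(Q[...,2]<.118)&b(300,110,420,215),3)
rep("readout sc",quad(m,g,.102))
m=big((V2<60)&b(290,210,350,275),5); rep("charger sc",quad(m,g,.018))
c=lambda x,y:(190+x/3.1,100+y/3.1)
print("tip",ray(g,*c(291,326),.014),"neck",ray(g,*c(199,256),.014))
E
python3 m2.py
```

```text
readout [ 679.2 -316.7] sides [235.5, 283.3, 100.9, 157.1] ang [-62.1, 77.2, 143.9, -125.6]
[[585.5, -313.6000061035156], [695.7000122070312, -521.7999877929688], [758.5, -245.5], [677.0, -186.0]]
charger [ 437.1 -348.7] sides [71.2, 111.4, 72.8, 112.0] ang [-83.7, 6.2, 95.9, -173.1]
[[377.70001220703125, -319.70001220703125], [385.5, -390.5], [496.29998779296875, -378.6000061035156], [488.79998779296875, -306.20001220703125]]
tip [ 0.49380032 -0.21325494  0.014     ] neck [ 0.51939142 -0.09995451  0.014     ]
readout sc [ 673.9 -319.8] sides [217.7, 270.1, 94.9, 180.1] ang [-53.2, 78.9, 144.2, -125.7]
[[569.5, -335.3999938964844], [699.7000122070312, -509.79998779296875], [751.5999755859375, -244.6999969482422], [674.5999755859375, -189.1999969482422]]
charger sc [ 438.2 -352.1] sides [71.6, 115.4, 72.9, 139.1] ang [-83.6, 7.2, 77.4, -174.0]
[[371.0, -323.70001220703125], [379.0, -394.8999938964844], [493.3999938964844, -380.3999938964844], [509.29998779296875, -309.29998779296875]]
tip [ 0.49440652 -0.21146563  0.014     ] neck [ 0.51829367 -0.10410789  0.014     ]
```

```bash
cat >> m2.py <<'E'
print("---")
for f_,V_,nm in((f,V,"top"),(g,V2,"scene")):
    # lid mask by brightness only; fit front/left/right edges near the expected lid
    m=(V_>(140 if nm=="top" else 130)).astype(np.uint8)
    th=np.radians(-35.8); X=np.array([np.cos(th),np.sin(th)]); Y=np.array([-X[1],X[0]])
    C=np.array([.676,-.188])+.08*X-.105*Y
    for _ in range(3):
        r=[]
        for ax,off,perp in((-X,.08,Y),(Y,.105,X),(-Y,.105,X)):
            pts=[]
            for s in np.linspace(-.06,.06,25):
                # walk outward along the axis; find brightness threshold crossing
                t=np.linspace(off-.012,off+.012,97); W=C+np.outer(t,ax)+s*perp
                q=(f_["R"]@np.c_[W,np.full(97,.102)].T).T+f_["t"]; uu=q[:,0]/q[:,2]*f_["fx"]+f_["cx"]; vv=q[:,1]/q[:,2]*f_["fy"]+f_["cy"]
                b_=cv2.remap(V_.astype(np.float32),uu.astype(np.float32)[None],vv.astype(np.float32)[None],cv2.INTER_LINEAR)[0]
                k=np.argmin(np.diff(b_)); pts.append((s,t[k]-off))
            pts=np.array(pts); med=np.median(pts[:,1]); pts=pts[np.abs(pts[:,1]-med)<.003]
            a,b0=np.polyfit(pts[:,0],pts[:,1],1); r.append((b0,a,len(pts)))
        C=C-X*r[0][0]+Y*(r[1][0]-r[2][0])/2; th+=-(r[0][1]*-1)*0 + (-r[0][1])*-1*(1) if False else 0
    print(nm,C.round(4),np.round(r,4).tolist())
E
python3 m2.py | sed -n '/---/,$p'
python3 - <<'E'
from h import *
a=np.radians(180-102.6); pi=np.pi
x,y=.5039,-.1686
print(robot.sense()["t"])
p=robot.sense()["tcp_pos"]
robot.move_straight([p[0],p[1],.36],vel=.25)
print(robot.sense()["t"]); 
robot.goto([x,y,.30],[pi,0,a]); s=robot.sense();print(s["t"],s["joint_pos"].round(2),s["tcp_pos"])
robot.grip(.4,60)
for yaw in(np.radians(145),np.radians(0),np.radians(-35)): print(robot.inverse_kinematics([.467,-.255,.09],[pi,0,yaw]))
print(robot.sense()["t"]); f=robot.grab_frame("scene"); save(f,"pics/s1.png",(130,60,450,300),2)
E
```

```text
---
top [ 0.6792 -0.3183] [[0.0, -0.0002, 25.0], [0.0002, 0.0073, 25.0], [0.0001, 0.0057, 22.0]]
scene [ 0.6777 -0.3196] [[0.0001, 0.0007, 25.0], [0.002, 0.0042, 25.0], [0.0035, 0.0184, 13.0]]
0.1
0.8417
3.8917 [-0.62  0.24  1.05  1.79 -0.22  1.23  0.28] [ 0.5043967  -0.16766013  0.2999228 ]
[-0.08947097  0.44626853  0.65806026  2.02206844 -0.37897714  0.79443089
  1.75148235]
[-0.34237639  0.59804637  1.05271042  2.03339543 -0.67178721  0.90417341
 -0.48921059]
[-0.42133546  0.71342151  1.2225144   2.03636105 -0.81877248  1.00152359
 -0.95709603]
4.4417
```

View pics/s1.png

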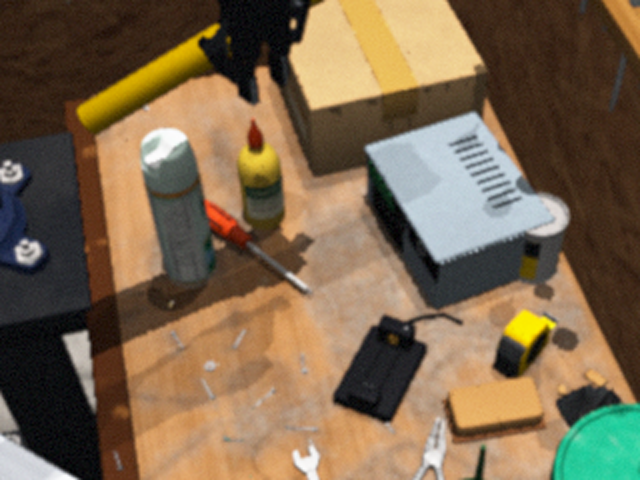

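The readout is at about (0.6785, -0.319), yaw -35.8°. The gripper hovers above the driver, but the elbow leans out to the left, over the bottles. I'll straighten the elbow before descending.

Run:
```python
from h import *
a=np.radians(180-102.6); pi=np.pi
x,y=.5039,-.1686
robot.move_joints([.32,.2,0,1.85,0,1.09,0.05])
s=robot.sense();print(s["t"],s["tcp_pos"])
robot.goto([x,y,.28],[pi,0,a]); s=robot.sense();print(s["t"],s["joint_pos"].round(2))
print(robot.inverse_kinematics([x,y,.015],[pi,0,a]))
print(robot.inverse_kinematics([.467,-.255,.09],[pi,0,np.radians(145)]))
robot.move_straight([x,y,.06],vel=.25)
s=robot.sense();print(s["t"],s["joint_pos"].round(2),s["wrist_force"])
f=robot.grab_frame("top"); save(f,"pics/t2.png",(160,110,400,290),3)
```

```text
5.5583 [ 0.48496781 -0.20539103  0.24104252]
5.9 [ 0.27  0.18 -0.03  1.78  0.01  1.18  0.02]
[ 2.66508608e-01  4.99577289e-01 -2.93020905e-02  2.03886402e+00
  2.47340088e-02  6.03474810e-01  5.07948982e-04]
[ 0.51649722  0.38793669 -0.11961599  1.98812578  0.06495094  0.76908967
  1.31892347]
6.9333 [ 0.27  0.43 -0.03  2.01  0.02  0.7   0.  ] [-0.09153703  0.20175648  0.70470395]
```

View pics/t2.png

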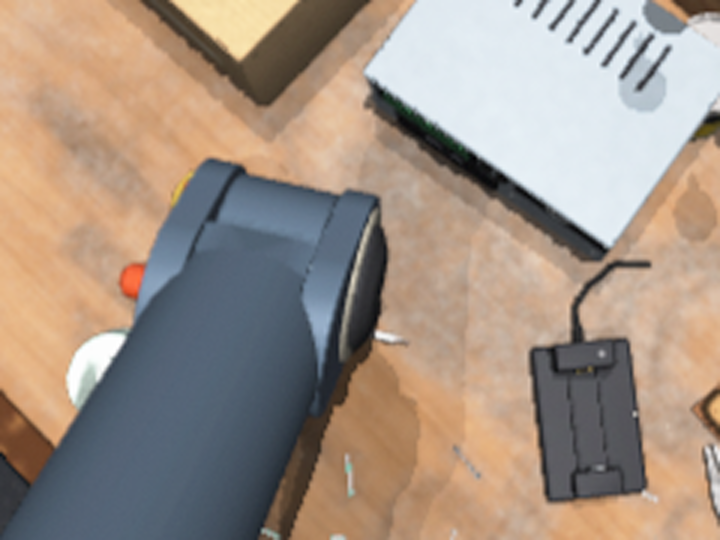

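The forearm passes over the spray can (its white cap shows at px 95,370). I'll swing the elbow to the right to keep it clear.

Run:
```python
from h import *
a=np.radians(180-102.6); pi=np.pi
x,y=.5039,-.1686
robot.move_straight([x,y,.24],vel=.3)
robot.move_joints([.95,.26,-.75,1.79,.13,1.2,-.2])
s=robot.sense();print(s["t"],s["tcp_pos"])
robot.goto([x,y,.2],[pi,0,a]); s=robot.sense();print(s["t"],s["joint_pos"].round(2))
print(robot.inverse_kinematics([.467,-.255,.09],[pi,0,np.radians(145)]))
robot.move_straight([x,y,.06],vel=.25)
s=robot.sense();print(s["t"],s["joint_pos"].round(2),s["wrist_force"],s["tcp_pos"])
f=robot.grab_frame("top"); P=cloud(f); save(f,"pics/t3.png",(160,110,400,290),3)
m=(P[...,2]>.24); d=np.hypot(P[...,0]-.463,P[...,1]+.058); print("min horiz dist of arm to can",np.nanmin(d[m]))
```

```text
8.5417 [ 0.47410262 -0.18661832  0.26148726]
8.9333 [ 0.85  0.34 -0.76  1.86  0.27  1.05 -0.23]
[ 1.10524806  0.54828244 -0.90022414  1.9558797   0.5478667   0.9010835
  0.8811424 ]
9.6417 [ 0.76  0.51 -0.66  1.98  0.44  0.78 -0.38] [1.05336055 0.2991216  0.42082992] [ 0.5053855  -0.16926895  0.06159576]
min horiz dist of arm to can 0.07036424484989003
```

View pics/t3.png

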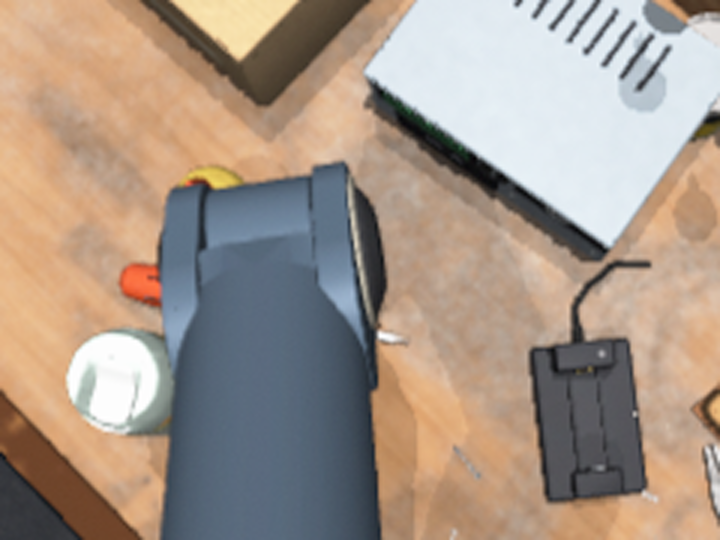

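The arm is now clear of the can. Next: descend, grip the shaft, draw it out, swing it and lay it down.

Run:
```python
from h import *
a=np.radians(180-102.6); pi=np.pi
p=np.array([.5039,-.1686]); d=np.array([np.cos(np.radians(-102.6)),np.sin(np.radians(-102.6))])
S=lambda n:(lambda s:print(n,round(s["t"],2),s["tcp_pos"].round(4),"open",round(s["opening"],3),s["gripper_force"],s["wrist_force"].round(1)))(robot.sense())
robot.move_straight([*p,.016],vel=.12,contact_N=15); S("down")
robot.grip(0,100); S("grip")
if robot.sense()["opening"]<.02: raise SystemExit("missed?")
q=p+.05*d; robot.move_straight([*q,.017],vel=.1); S("pull")
q=p+.13*d; robot.move_straight([*q,.14],vel=.15); S("lift")
y2=np.radians(180-35.8)
robot.move_straight([.555,-.30,.14],vel=.12,attitude=[pi,0,y2]); S("rot")
robot.move_straight([.555,-.244,.14],vel=.15); S("slide")
for n in("scene","top"): save(robot.grab_frame(n),f"pics/{n}4.png",(160,60,420,300),1.55)
a=cv2.imread("pics/scene4.png");b=cv2.imread("pics/top4.png");cv2.imwrite("pics/b4.png",np.hstack([a,b])[:, :800])
```

```text
down 10.21 [ 0.5045 -0.1686  0.0166] open 0.403 0.0 [-0.6  0.6  0.2]
grip 10.63 [ 0.5041 -0.1687  0.0163] open -0.002 0.0 [-0.3  0.6 -0.3]missed?
```

Run:
```python
from h import *
for n,c in(("scene",(190,100,350,260)),("top",(190,150,350,310))):
    f=robot.grab_frame(n); save(f,f"pics/{n}4.png",c,2.5)
a=cv2.imread("pics/scene4.png");b=cv2.imread("pics/top4.png");cv2.imwrite("pics/b4.png",np.hstack([a,b]))
```

```text
(no output)
```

View pics/b4.png

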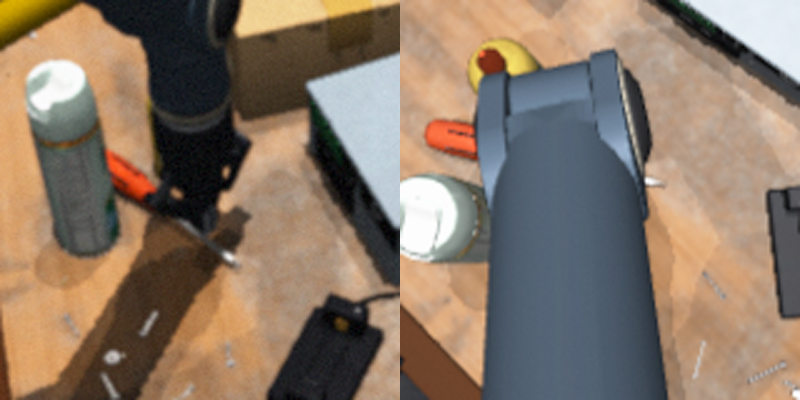

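Run:
```python
from h import *
f=robot.grab_frame("scene"); s=robot.sense()
def px(X): q=f["R"]@np.array(X)+f["t"]; return q[0]/q[2]*f["fx"]+f["cx"],q[1]/q[2]*f["fy"]+f["cy"]
im=f["image"].copy(); t=s["tcp_pos"]; K=6
c=(220,150,310,220); big_=cv2.resize(im[c[1]:c[3],c[0]:c[2]],None,fx=8,fy=8,interpolation=cv2.INTER_CUBIC)
for X,col in((t,(255,0,0)),(t-[0,0,.011],(0,255,0)),([.494,-.2125,.014],(0,0,255)),([.5191,-.100,.014],(0,0,255)),([.5041,-.1687,.014],(255,255,0))):
    u,v=px(X); cv2.circle(big_,(int((u-c[0]+.5)*8),int((v-c[1]+.5)*8)),5,col,1)
cv2.imwrite("pics/z5.png",big_[:,:,::-1]); print(s["opening"],s["gripper_force"],s["tcp_pos"],s["tcp_rot"])
```

```text
-0.002174232768116059 0.0 [ 0.50395164 -0.16862919  0.01607996] [3.14144113e+00 1.38655684e-05 1.35080232e+00]
```

View pics/z5.png

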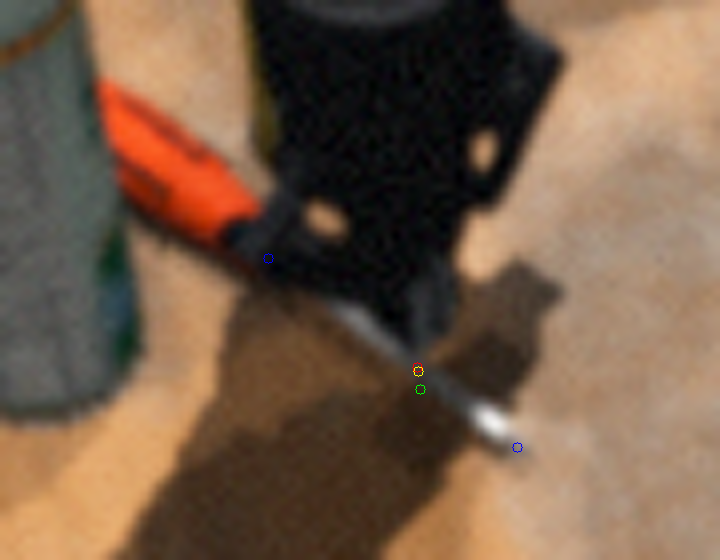

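The shaft lies unmoved and the shut fingertips (about px 430,345) appear either above or behind it. A gentle touch will tell which.

Run:
```python
from h import *
S=lambda n:(lambda s:print(n,round(s["t"],2),s["tcp_pos"].round(4),"open",round(s["opening"],3),s["gripper_force"],s["wrist_force"].round(1)))(robot.sense())
p=[.5039,-.1686]
r=robot.move_straight([*p,.004],vel=.04,contact_N=5); S(r)
robot.move_straight([*p,.03],vel=.2); robot.grip(.4); S("open")
f=robot.grab_frame("scene"); c=(220,150,310,220); save(f,"pics/z6.png",c,8)
```

```text
False 11.23 [ 0.5037 -0.1684  0.0036] open -0.003 0.0 [-0.3  1.4  0.7]
open 11.94 [ 0.5037 -0.1685  0.0296] open 0.399 0.0 [-0.  -0.1  0.1]
```

View pics/z6.png

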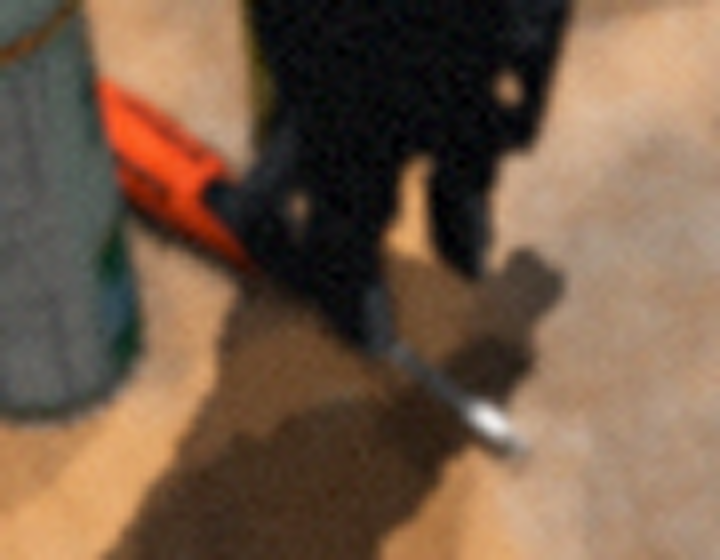

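Run:
```python
from h import *
f=robot.grab_frame("scene"); P=cloud(f)
for n,(x,y) in dict(L=(372,330),L2=(360,300),R=(472,260),R2=(460,230),sh=(430,370),tip=(490,420),bench=(600,420),gap=(415,240)).items():
    print(n,P[150+int(y/8),220+int(x/8)].round(4))
print(robot.sense()["tcp_pos"], robot.nose_length)
```

```text
L [ 0.4779 -0.1731  0.0643]
L2 [ 0.4788 -0.1708  0.0774]
R [ 0.5204 -0.1833  0.0611]
R2 [ 0.5186 -0.1796  0.0761]
sh [ 0.5049 -0.1718  0.0148]
tip [ 0.4984 -0.2003  0.0154]
bench [ 0.5272 -0.2235 -0.0015]
gap [ 0.5581 -0.1291 -0.0012]
[ 0.5038152  -0.16856949  0.02982815] 0.011
```

Depth puts the fingertips about 35 mm higher than the stated tool frame implies (around z 0.058 with the TCP at 0.030). I'll calibrate by touching the bare bench with the shut fingers.

Run:
```python
from h import *
S=lambda n:(lambda s:print(n,round(s["t"],2),s["tcp_pos"].round(4),"open",round(s["opening"],3),s["wrist_force"].round(1)))(robot.sense())
robot.grip(0); q=[.515,-.245]
robot.move_straight([*q,.03],vel=.25)
r=robot.move_straight([*q,-.05],vel=.06,contact_N=5); S(r)
robot.move_straight([*q,.02],vel=.2); S("up")
```

```text
True 13.76 [ 0.5149 -0.2448 -0.0185] open 0.004 [-0.9  1.2  5.7]
up 14.1 [ 0.5155 -0.2453  0.0203] open -0.001 [ 0.1  0.2 -0.9]
```

Contact came at TCP z = -0.0185, so the real fingers are about 29 mm shorter than the stated frame. From here I subtract 29 mm along the tool axis on every command.

```bash
cat >> h.py <<'E'
O=.029; pi=np.pi
def mv(x,y,z,vel=.2,yaw=None,**k): return robot.move_straight([x,y,z-O],vel=vel,attitude=None if yaw is None else [pi,0,np.radians(yaw)],**k)
def S(n):
    s=robot.sense(); print(n,round(s["t"],2),s["tcp_pos"].round(4)+[0,0,O],"open",round(s["opening"],3),"gf",round(s["gripper_force"],1),s["wrist_force"].round(1)); return s
E
python3 - <<'E'
from h import *
p=np.array([.5039,-.1686]); d=np.array([np.cos(np.radians(-102.6)),np.sin(np.radians(-102.6))])
robot.grip(.35); mv(*p,.055,.25)
mv(*p,.017,.12,contact_N=12); S("down")
robot.grip(0,100); S("grip")
if robot.sense()["opening"]<.03: raise SystemExit("missed?")
mv(*(p+.05*d),.018,.12); S("pull")
mv(*(p+.13*d),.15,.2); S("lift")
mv(.555,-.30,.15,.2,180-35.8); S("rot")
mv(.555,-.244,.15,.2); S("slide")
for n,c in(("scene",(190,60,350,220)),("top",(190,110,350,270))):
    f=robot.grab_frame(n); save(f,f"pics/{n}5.png",c,2.5)
a=cv2.imread("pics/scene5.png");b=cv2.imread("pics/top5.png");cv2.imwrite("pics/b5.png",np.hstack([a,b]))
E
```

```text
down 15.42 [ 0.5037 -0.1691  0.0166] open 0.353 gf 0.0 [ 0.1 -0.   0.9]
grip 15.79 [ 0.5045 -0.1689  0.0176] open 0.023 gf 91.9 [ 1.4  0.5 -0.1]missed?
```

It is gripped (92 N on the pad). The opening reads low, but there is something between the pads. I'll continue and verify numerically, since my picture allowance is used up.

```bash
cat >> h.py <<'E'
def red(f,P=None):
    P=cloud(f) if P is None else P
    h=cv2.cvtColor(f["image"],cv2.COLOR_RGB2HSV); m=((h[...,0]<12)&(h[...,1]>170)&(h[...,2]>90)&(P[...,0]>.3)&(P[...,0]<.72)&(P[...,1]<.03)&(P[...,1]>-.42))
    p=P[m]; p=p[np.linalg.norm(p-np.nanmedian(p,0),axis=1)<.09]; c=p.mean(0); w=np.linalg.svd(p-c,full_matrices=False)[2][0]; return len(p),c.round(4),w.round(3),p.min(0).round(3),p.max(0).round(3)
E
python3 - <<'E'
from h import *
p=np.array([.5039,-.1686]); d=np.array([np.cos(np.radians(-102.6)),np.sin(np.radians(-102.6))])
mv(*(p+.05*d),.018,.12); s=S("pull")
if s["gripper_force"]<20: raise SystemExit("lost")
mv(*(p+.13*d),.15,.2); S("lift")
mv(.555,-.30,.15,.2,180-35.8); S("rot")
mv(.555,-.244,.15,.2); S("slide")
for n in("scene","top"): print(n,*red(robot.grab_frame(n)))
E
```

```text
pull 16.36 [ 0.4929 -0.2172  0.018 ] open 0.023 gf 92.0 [-0.2  0.3 -0.7]
lift 17.28 [ 0.475 -0.294  0.149] open 0.019 gf 92.0 [-1.2  0.2 -1.1]
rot 18.6 [ 0.5547 -0.2997  0.1496] open 0.023 gf 92.1 [-0.2 -0.3 -0.7]
slide 19.03 [ 0.555  -0.2433  0.1504] open 0.025 gf 92.1 [-0.8 -0.5 -0.1]
scene 233 [ 0.4322 -0.1639  0.1546] [-0.845  0.522 -0.117] [ 0.41  -0.182  0.139] [ 0.465 -0.139  0.163]
top 496 [ 0.4465 -0.1682  0.1566] [-0.831  0.556  0.005] [ 0.414 -0.192  0.145] [ 0.488 -0.141  0.163]
```

Run:
```python
from h import *
mv(.555,-.244,.03,.2); mv(.555,-.244,.0165,.05,contact_N=6); S("laid")
robot.grip(.25); mv(.555,-.244,.085,.3)
f=robot.grab_frame("scene"); print(*red(f)); 
robot.grip(.7)
mv(.460,-.172,.085,.3)
mv(.460,-.172,.0165,.15,contact_N=12); S("at handle")
robot.grip(0,110); S("grip")
mv(.460,-.172,.095,.15); S("up")
for n in("scene","top"):
    f=robot.grab_frame(n); P=cloud(f); np.save(n+"P.npy",P); print(n,*red(f,P))
    # shaft points: tall above bench, in the corridor ahead of the handle
    X=np.array([.811,-.585]);Y=np.array([.585,.811]); r=P[...,:2]-[.460,-.172]; a=r@X; b=r@Y
    m=(a>.05)&(a<.2)&(np.abs(b)<.02)&(P[...,2]>.06)&(P[...,2]<.13)
    q=np.c_[a[m],b[m],P[...,2][m]]; q=q[np.argsort(q[:,0])]; print(len(q),q[::max(1,len(q)//14)].round(4).tolist(),q[-1].round(4))
```

```text
laid 20.3 [ 0.5551 -0.2442  0.0167] open 0.023 gf 92.2 [0.5 0.  1.1]
149 [ 0.4291 -0.1589  0.0233] [-0.968  0.246 -0.046] [ 0.41  -0.173 -0.004] [ 0.468 -0.131  0.033]
at handle 22.66 [ 0.4609 -0.1719  0.0166] open 0.699 gf 0.0 [-0.3  0.4 -0.5]
grip 23.07 [ 0.4608 -0.1724  0.0179] open 0.303 gf 107.8 [-1.9  1.   7.4]
up 23.75 [ 0.4593 -0.1723  0.0945] open 0.303 gf 108.3 [ 0.4  0.9 -0.8]
scene 333 [ 0.3345 -0.01   -0.0016] [-0.713 -0.701  0.008] [ 0.3   -0.061 -0.007] [0.391 0.03  0.005]
271 [[0.0502, -0.0058, 0.0906], [0.068, -0.0005, 0.0914], [0.085, -0.0037, 0.0905], [0.1011, -0.0032, 0.0936], [0.1213, -0.0057, 0.0941], [0.1403, -0.0051, 0.0884], [0.1603, -0.0025, 0.0877], [0.1842, 0.0191, 0.0622], [0.1853, 0.0043, 0.088], [0.1864, -0.0163, 0.101], [0.1874, -0.0154, 0.0773], [0.1883, -0.0177, 0.1053], [0.1925, 0.0024, 0.0978], [0.1964, -0.0067, 0.0978], [0.1994, -0.0176, 0.1002]] [0.2    0.0012 0.1031]
top 78 [ 0.5799 -0.0863  0.1574] [-0.048 -0.261 -0.964] [ 0.572 -0.092  0.139] [ 0.59  -0.077  0.178]
369 [[0.0505, -0.0043, 0.0929], [0.0685, -0.0036, 0.088], [0.0849, -0.0021, 0.092], [0.1029, -0.0017, 0.0903], [0.1204, -0.0045, 0.0909], [0.1384, -0.0043, 0.0911], [0.1591, 0.0002, 0.0895], [0.1829, -0.0036, 0.0789], [0.1839, -0.0098, 0.104], [0.1854, -0.0099, 0.0763], [0.1877, 0.0108, 0.1021], [0.1906, -0.0179, 0.1003], [0.1937, -0.0004, 0.1003], [0.1967, -0.0161, 0.1022], [0.1996, 0.009, 0.1018]] [0.2    0.0119 0.1023]
```

Run:
```python
import numpy as np
X=np.array([.811,-.585]);Y=np.array([.585,.811])
for n in("scene","top"):
    P=np.load(n+"P.npy"); r=P[...,:2]-[.4593,-.1723]; a=r@X; b=r@Y
    m=(a>.06)&(a<.155)&(np.abs(b)<.012)&(np.abs(P[...,2]-.0905)<.008)
    A,B,Zz=a[m],b[m],P[...,2][m]
    # bin by a, centre of the strip
    bins=np.arange(.06,.155,.008); c=[]
    for l in bins:
        k=(A>=l)&(A<l+.008)
        if k.sum()>2: c.append((l+.004,(B[k].min()+B[k].max())/2,np.median(B[k]),np.median(Zz[k]),B[k].max()-B[k].min()))
    c=np.array(c); print(n,"b fit",np.polyfit(c[:,0],c[:,2],1).round(4),"mid",np.polyfit(c[:,0],c[:,1],1).round(4),"z fit",np.polyfit(c[:,0],c[:,3],1).round(4),"w",c[:,4].mean().round(4))
    f=(np.abs(b)<.003+.0)&(P[...,2]>.07)&(P[...,2]<.1)&(a>.14)&(a<.19); print("a hist",np.histogram(a[(np.abs(b+.003)<.006)&(np.abs(P[...,2]-.09)<.008)],bins=np.arange(.14,.192,.003)))
    # readout front edge & panel in same frame
    m=(np.abs(P[...,2]-.102)<.006)&(a>.17)&(a<.25)&(np.abs(b+.02)<.04); print("lid a min pct",np.percentile(a[m],[0.5,2]).round(4))
    # right end of lid
    m=(np.abs(P[...,2]-.102)<.008)&(a>.2)&(a<.3)&(b<-.05)&(b>-.12); print("lid right",np.percentile(b[m],[.5,2]).round(4))
```

```text
scene b fit [ 0.0048 -0.0029] mid [ 0.0021 -0.002 ] z fit [-0.0067  0.091 ] w 0.0069
a hist (array([4, 2, 3, 2, 3, 2, 4, 2, 2, 1, 0, 0, 0, 0, 0, 8, 2]), array([0.14 , 0.143, 0.146, 0.149, 0.152, 0.155, 0.158, 0.161, 0.164,
       0.167, 0.17 , 0.173, 0.176, 0.179, 0.182, 0.185, 0.188, 0.191]))
lid a min pct [0.1841 0.1849]
lid right [-0.0985 -0.0978]
top b fit [-0.0012 -0.0007] mid [-0.0014 -0.0005] z fit [-0.0073  0.0922] w 0.0057
a hist (array([4, 4, 4, 5, 4, 2, 2, 3, 0, 0, 0, 0, 0, 0, 7, 0, 0]), array([0.14 , 0.143, 0.146, 0.149, 0.152, 0.155, 0.158, 0.161, 0.164,
       0.167, 0.17 , 0.173, 0.176, 0.179, 0.182, 0.185, 0.188, 0.191]))
lid a min pct [0.1829 0.1835]
lid right [-0.0964 -0.0957]
```

Run:
```python
from h import *
X=np.array([.811,-.585]);Y=np.array([.585,.811])
h=np.array([.4593,-.1723])-.0537*Y
mv(*h,.0815,.15); s=S("aligned"); h0=s["tcp_pos"][:2]
r=mv(*(h+.036*X),.0815,.1,contact_N=4); s=S(f"in {r}"); print("adv",(s["tcp_pos"][:2]-h0)@X)
if r: raise SystemExit("rim")
r=mv(*(h+.056*X),.0815,.05,contact_N=12); s=S(f"press {r}"); print("adv",(s["tcp_pos"][:2]-h0)@X)
robot.sleep(.4); S("held")
P=cloud(robot.grab_frame("top")); 
rr=P[...,:2]-[.6785,-.319]; a=rr@X;b=rr@Y; m=(a<-.09)&(a>-.2)&(b>-.01)&(b<.08)&(P[...,2]>.012)&(P[...,2]<.065); print("tray pts",m.sum(),np.percentile(a[m],[1]) if m.any() else "")
```

```text
aligned 24.38 [ 0.4282 -0.2153  0.0814] open 0.306 gf 108.3 [ 1.1 -0.7 -1. ]
in False 24.88 [ 0.4572 -0.236   0.0815] open 0.3 gf 108.3 [-0.4 -0.3 -0. ]
adv 0.03558188840600168
press True 25.29 [ 0.4677 -0.2447  0.0798] open 0.299 gf 108.4 [-3.7  4.3  1.1]
adv 0.04917203814762661
held 25.69 [ 0.4675 -0.2448  0.0797] open 0.303 gf 108.4 [-2.8  3.   0.8]
tray pts 1091 [-0.15482283]
```

Button pressed, and the tray is coming out. Next I back off and lay the driver down.

Run:
```python
from h import *
X=np.array([.811,-.585]);Y=np.array([.585,.811])
h=np.array([.4593,-.1723])-.0537*Y
mv(*(h-.008*X),.082,.2); S("out")
mv(.45,-.20,.10,.2,35); S("turned")
mv(.45,-.20,.03,.2); mv(.45,-.20,.0165,.06,contact_N=6); S("laid")
robot.grip(.6); mv(.45,-.20,.12,.3); robot.grip(.5)
mv(.55,-.16,.22,.35); S("away")
f=robot.grab_frame("top"); g=robot.grab_frame("scene")
import pickle; pickle.dump((f,g),open("tray.pkl","wb"))
for n,F in(("top",f),("scene",g)):
    P=cloud(F); rr=P[...,:2]-[.6785,-.319]; a=rr@X;b=rr@Y;Z=P[...,2]
    m=(np.abs(b-.035)<.04)&(a<-.085)&(a>-.2)&(Z>.045)&(Z<.06); print(n,"front plate a",np.percentile(a[m],[2,50]).round(4),"b",np.percentile(b[m],[2,98]).round(4),m.sum())
    m=(np.abs(b-.035)<.018)&(a<-.088)&(a>-.165)&(Z>.033)&(Z<.048); print(n,"cell",m.sum(),"a",np.percentile(a[m],[1,50,99]).round(4),"b",np.percentile(b[m],[2,50,98]).round(4),"top z",np.percentile(Z[m],95).round(4))
    print(n,"driver",*red(F,P))
```

```text
out 26.18 [ 0.4222 -0.2124  0.0825] open 0.299 gf 108.4 [ 0.  -1.3 -0.7]
turned 28.23 [ 0.45   -0.2001  0.0999] open 0.302 gf 108.4 [ 0.4  0.2 -1.7]
laid 29.02 [ 0.4517 -0.2007  0.0179] open 0.301 gf 109.2 [-1.3  0.2  6.2]
away 30.7 [ 0.5499 -0.1596  0.2194] open 0.502 gf 0.0 [-0.6 -0.3 -0.9]
top front plate a [-0.1829 -0.1779] b [-0.0028  0.0643] 125
top cell 325 a [-0.1588 -0.1265 -0.0943] b [0.0238 0.0346 0.0471] top z 0.0441
top driver 464 [ 0.4556 -0.1988  0.025 ] [-0.82  -0.57  -0.038] [ 0.412 -0.232 -0.003] [ 0.498 -0.166  0.033]
scene front plate a [-0.1809 -0.1772] b [-0.0017  0.0716] 77
scene cell 179 a [-0.1571 -0.126  -0.0925] b [0.0221 0.0308 0.0437] top z 0.0435
scene driver 348 [ 0.4526 -0.2002  0.0226] [-0.801 -0.599  0.021] [ 0.407 -0.235 -0.007] [ 0.507 -0.152  0.034]
```

Run:
```python
from h import *
X=np.array([.811,-.585]);Y=np.array([.585,.811])
c=np.array([.6785,-.319])-.1263*X+.0345*Y; g=c-.010*X; print("cell",c)
mv(*g,.14,.3,-35.8); S("above")
mv(*g,.06,.2); r=mv(*g,.0335,.08,contact_N=6); s=S(f"down {r}")
robot.grip(0,45); s=S("grip"); off=(c-s["tcp_pos"][:2])@X; print("offset",off, "zoff", s["tcp_pos"][2]+O-.030)
np.save("off.npy",[off,s["tcp_pos"][2]+O-.030])
if s["gripper_force"]<15: raise SystemExit("missed")
mv(*g,.12,.12); S("lift")
a=np.radians(6.3); u=np.array([np.cos(a),np.sin(a)]); ch=np.array([.4364,-.3492])-.001*u
t=ch-off*u
mv(*t,.13,.2,6.3); S("over")
for n in("top","scene"):
    F=robot.grab_frame(n); P=cloud(F); r=P[...,:2]-ch; A=r@u; B=r@np.array([-u[1],u[0]]); Z=P[...,2]
    m=(np.abs(B)<.02)&(np.abs(A)<.05)&(Z>.10)&(Z<.150); print(n,m.sum(),"A",np.percentile(A[m],[1,99]).round(4),"B",np.percentile(B[m],[2,98]).round(4))
    m=(np.abs(B)<.018)&(A>.028)&(A<.07)&(Z>.043)&(Z<.056); print(" tall",m.sum(),np.percentile(A[m],[2,98]).round(4) if m.any() else"")
    m=(np.abs(B)<.015)&(A<-.028)&(A>-.07)&(Z>.030)&(Z<.042); print(" low",m.sum(),np.percentile(A[m],[2,98]).round(4) if m.any() else"")
```

```text
cell [ 0.5962532 -0.217135 ]
above 32.18 [ 0.5879 -0.2113  0.14  ] open 0.496 gf 0.0 [-0.1 -0.5  0.1]
down False 33.22 [ 0.5879 -0.2112  0.033 ] open 0.502 gf 0.0 [ 0.6 -0.3  0.3]
grip 33.51 [ 0.5891 -0.2107  0.0341] open 0.284 gf 44.2 [1.2 0.9 1.6]
offset 0.009582205525478787 zoff 0.004133599421709974
lift 34.38 [ 0.5873 -0.2112  0.1192] open 0.284 gf 44.2 [-0.5 -0.2 -0.2]
over 35.6 [ 0.4265 -0.3496  0.1298] open 0.287 gf 44.2 [ 0.  -0.6 -1.1]Traceback (most recent call last):
  File "<stdin>", line 15, in <module>
    return _quantile_unchecked(
        a, q, axis, out, overwrite_input, method, keepdims, weights)
    return _ureduce(a,
                    func=_quantile_ureduce_func,
    ...<5 lines>...
                    overwrite_input=overwrite_input,
                    method=method)
    r = func(a, **kwargs)
    result = _quantile(arr,
                       quantiles=q,
    ...<2 lines>...
                       out=out,
                       weights=wgt)
    slices_having_nans = np.isnan(arr[-1, ...])
                                  ~~~^^^^^^^^^
IndexError: index -1 is out of bounds for axis 0 with size 0
```

Run:
```python
from h import *
import pickle
a=np.radians(6.3); u=np.array([np.cos(a),np.sin(a)]); w=np.array([-u[1],u[0]]); ch=np.array([.4364,-.3492])-.001*u
for n,F in(("now",robot.grab_frame("scene")),("scene0",pickle.load(open("scene0.pkl","rb"))),("top0",pickle.load(open("top0.pkl","rb")))):
    P=cloud(F); r=P[...,:2]-ch; A=r@u; B=r@w; Z=P[...,2]
    for k,m in dict(cell=(np.abs(B)<.025)&(np.abs(A)<.05)&(Z>.108)&(Z<.145),tall=(np.abs(B)<.03)&(A>.02)&(A<.075)&(Z>.043)&(Z<.056),low=(np.abs(B)<.025)&(A<-.02)&(A>-.075)&(Z>.031)&(Z<.041)).items():
        print(n,k,m.sum(),"A",np.percentile(A[m],[1,99]).round(4) if m.any() else"","B",np.percentile(B[m],[2,98]).round(4) if m.any() else"", "Z",np.percentile(Z[m],[5,95]).round(4) if m.any() else"")
```

```text
now cell 270 A [-0.0321  0.0139] B [-0.0225  0.0216] Z [0.1202 0.142 ]
now tall 60 A [0.0359 0.0566] B [-0.0231 -0.0039] Z [0.0438 0.0496]
now low 121 A [-0.0561 -0.0343] B [-0.0184  0.0146] Z [0.0317 0.038 ]
scene0 cell 0 A  B  Z 
scene0 tall 130 A [0.0356 0.0581] B [-0.0229  0.0179] Z [0.0435 0.0497]
scene0 low 122 A [-0.0559 -0.0344] B [-0.0187  0.0154] Z [0.0316 0.0375]
top0 cell 0 A  B  Z 
top0 tall 187 A [0.0367 0.0565] B [-0.0203  0.0208] Z [0.0445 0.0504]
top0 low 160 A [-0.0557 -0.035 ] B [-0.0165  0.0176] Z [0.0321 0.0384]
```

The cell sits centred over the bay within about 1 mm. Lowering.

Run:
```python
from h import *
off,zo=np.load("off.npy"); a=np.radians(6.3); u=np.array([np.cos(a),np.sin(a)]); w=np.array([-u[1],u[0]]); ch=np.array([.4364,-.3492])-.0012*u
t=ch-off*u-.001*w
mv(*t,.07,.2); S("70")
r=mv(*t,.031+zo-.001,.04,contact_N=5); s=S(r); print("cell z",s["tcp_pos"][2]+O-zo)
```

```text
70 36.15 [ 0.4263 -0.3509  0.07  ] open 0.288 gf 44.2 [ 1.1 -0.6 -0.4]
True 36.98 [ 0.4253 -0.351   0.0351] open 0.281 gf 44.9 [0.  0.4 4.4]
cell z 0.030971222220726347
```

Run:
```python
from h import *
s=robot.sense(); x,y=s["tcp_pos"][:2]
robot.grip(.5); mv(x,y,.12,.15); mv(x+.0,y+.15,.25,.3); S("away")
robot.sleep(.3)
a=np.radians(6.3); u=np.array([np.cos(a),np.sin(a)]); w=np.array([-u[1],u[0]]); ch=np.array([.4369,-.3495])
for n in("top","scene"):
    F=robot.grab_frame(n); P=cloud(F); r=P[...,:2]-ch; A=r@u; B=r@w; Z=P[...,2]
    m=(np.abs(B)<.02)&(np.abs(A)<.034)&(Z>.025)&(Z<.06); print(n,"cell",m.sum(),"A",np.percentile(A[m],[1,99]).round(4),"B",np.percentile(B[m],[2,98]).round(4),"Z",np.percentile(Z[m],[50,98]).round(4))
    for l in (-.03,-.01,.01,.028):
        k=(np.abs(A-l)<.006)&(np.abs(B)<.012)&(Z>.02); print("  top z at",l,np.percentile(Z[k],95).round(4) if k.any() else None)
    for nm,(cx,cy),rad,zl in(("aero",(.458,-.054),.06,.18),("glue",(.5806,-.0837),.05,.08),("tape",(.5446,-.480),.07,.05),("sand",(.457,-.4886),.075,.02)):
        m=(np.hypot(P[...,0]-cx,P[...,1]-cy)<rad)&(Z>zl)&(Z<.24); print("  ",nm,m.sum(),P[m].mean(0).round(3))
    print(" driver",*red(F,P))
import pickle
P=cloud(pickle.load(open("top0.pkl","rb"))); Z=P[...,2]
for nm,(cx,cy),rad,zl in(("aero",(.458,-.054),.06,.18),("glue",(.5806,-.0837),.05,.08),("tape",(.5446,-.480),.07,.05),("sand",(.457,-.4886),.075,.02)):
        m=(np.hypot(P[...,0]-cx,P[...,1]-cy)<rad)&(Z>zl)&(Z<.24); print("init",nm,m.sum(),P[m].mean(0).round(3))
```

```text
away 38.82 [ 0.4243 -0.2022  0.2486] open 0.5 gf 0.0 [-0.7 -0.6  0.2]
top cell 358 A [-0.0331  0.0308] B [-0.0109  0.0133] Z [0.0414 0.0457]
  top z at -0.03 0.0447
  top z at -0.01 0.045
  top z at 0.01 0.0453
  top z at 0.028 0.0451
   aero 838 [ 0.459 -0.052  0.217]
   glue 625 [ 0.577 -0.088  0.119]
   tape 466 [ 0.543 -0.479  0.061]
   sand 1373 [ 0.466 -0.486  0.033]
 driver 78 [ 0.5799 -0.0862  0.1572] [-0.045 -0.247 -0.968] [ 0.572 -0.093  0.138] [ 0.59  -0.077  0.176]
scene cell 274 A [-0.0332  0.0325] B [-0.0135  0.0103] Z [0.0401 0.0464]
  top z at -0.03 0.0448
  top z at -0.01 0.0441
  top z at 0.01 0.0437
  top z at 0.028 0.0459
   aero 711 [ 0.451 -0.062  0.208]
   glue 128 [ 0.559 -0.088  0.1  ]
   tape 334 [ 0.54  -0.484  0.06 ]
   sand 1239 [ 0.468 -0.489  0.032]
 driver 333 [ 0.3355 -0.0092 -0.0016] [-0.72  -0.694  0.003] [ 0.3   -0.061 -0.009] [0.389 0.03  0.004]
init aero 1087 [ 0.457 -0.057  0.214]
init glue 627 [ 0.577 -0.088  0.119]
init tape 459 [ 0.543 -0.479  0.061]
init sand 1384 [ 0.466 -0.486  0.033]
```

The cell lies level in the bay, and the bottles, tape measure and sanding block haven't moved (the arm partly hides the can in this view). Handing in.

```bash
python3 -c "
from plant import robot
print(robot.close_job())"
```

```text
the job is handed in; nothing more can be done
None
```

The job is handed in at about 39 s: the tray is released, the screwdriver is back down on the bench, and the cell lies level in the charger with its plus nub towards the tall block. The glue bottle, tape measure and sanding block measured unmoved; the spray can was partly hidden by the arm at the last look, with no sign of a push.

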